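# Hold the recycling caddy's flap down and sweep a used cap in

### The arm

A 6-joint arm with a two-finger parallel gripper is mounted at the origin on the work surface. World frame = base frame: x ahead of the robot, y to its left, z up, the work surface at z = 0. Lengths are in m, angles in rad, forces in N, time in s.
With the tool pointing down it reaches from about 0.35 to 0.725 m from the base axis. Payload 4.3 kg.
Tool frame: the origin (TCP) lies at the very end of the fingers, on their centre line; the grasp point (between the pads) lies 19 mm behind it (bot.grasp_offset is the distance from the TCP to the grasp point, in m); z points along the fingers, y is the line along which they close (so a half turn about z gives the same grasp; the last joint's range is limited). The gripper opens to 85 mm and grips with 20 to 120 N. Pads are 22 mm wide; open, the fingers measure 114 mm over their backs; the gripper's body (76 mm by 85 mm) begins 54 mm behind the grasp point. The pads swing forward as they close: fully open they stand 13 mm farther back than shut.
Start: joints at [0.996, 0.377, 0.081, 1.274, 0, 1.46], TCP at [0.258, 0.514, 0.231] pointing down, gripper open.
Joint ranges: [-2.72, 2.72], [-0.84, 1.66], [-1.02, 1.22], [-1.77, 2.12], [-1.37, 1.28], [-3.14, 3.14]. Speed limits (rad/s): [2.57, 2.57, 3.14, 3.14, 3.14, 3.14].

### API

Orientations are given as a rotation vector (axis times angle).
In Python, from cell import readout, vision, workorder, bot gives the robot as it stands. The module is installed in compiled form; this text tells all that it offers.
- The arm moves only by the shell command python3 -m inch 'ROWS' [FORCE]. ROWS is text: rows parted by semicolons, each of 5 numbers parted by spaces: the opening, from 0 (shut) to 1 (fully open), then the shift along the tool's x, y, z in mm, then the turn about the tool's z in rad. In form: fingers dx dy dz spin; .... A call has exactly 5 rows; each row shifts and turns the commanded pose from where the row before left it, along the tool's axes as they then stand; what a row does not reach is not made up. A row lasts 1/8 s, in which the tool goes at most 62.5 mm and 10.7 degrees, less where a joint would pass 70% of its speed; a pose out of reach is approached as far as the arm can. A call with a gripper value outside its range is refused whole. The fingers move at their own pace and stop on an object; FORCE is the grip in N (left out, the last holds). Time passes only in rows, so rows that do not move let the fingers close, or fill a call up. It gives the time, the measured TCP pose, the force, the opening and the grip force at its end, in the units of the state.
- readout.get_obs(): the state, without advancing time (a new reading comes with each control period).
- vision.capture(name): name is "scene" or "top" or "wrist"; returns a dict with "color" (480x640x3 uint8, blue, green, red), "depth" (480x640 float32, m along the optical axis (not along the pixel's ray), 0 where there is no reading), "mtx" (3x3 intrinsics, pixels), "R" (3x3) and "t" (3): a world point X has camera coordinates R X + t. Camera axes: x right, y down, z forward; pixel columns grow to the right and rows downward; lengths in m; the calibration is good to about 2 mm. A picture is of the moment at which its call begins.
- workorder.sign_off(): hands the job in; it is judged then, once.
The state is a dict: "clock": time; "joint_pos": joint angles; "dq": joint speeds; "joint_efforts": joint torques, N m; "tcp_pos": TCP position; "eef_rot": TCP orientation; "wrist_force": force on the tool from outside, world axes, zero at the start; "wrist_torque": the same for the moment, N m; "grip_width": opening from 0.0 (shut) to 1.0 (fully open); "finger_force": force on a finger pad.
Only numpy, scipy, OpenCV 4.12 (cv2) and the standard library are available. Lean on these libraries where they do the work, as an engineer would, in place of code of your own. Each camera call takes 0.05 s, during which the arm holds its last target. There are 200 camera calls.

### The job

Throw the used orange cap into the recycling caddy without picking it up: press the self-closing green flap down with one finger, and while that finger keeps the flap open, push the orange cap off the deck and through the opening with the other finger. Do not slide the cap onto the shut flap; let the flap swing shut again afterwards. Leave the blue cap, the bottle and the jar where they are.

Things in the scene. Friction and masses are not known exactly. Their poses are not given: they have to be found in the camera images.
- caddy: Fixed white box 260x260x170 mm high, flat grey top, nothing rising above it; 5 mm walls, inner floor 6 mm up. Origin: centre of underside, on the table; z up; own +x points to the deck side, away from the robot (yaw up to 0.35 rad). Opening in the top, filled by the flap: x -85 to +45 mm, y -102 to +102 mm. Deck with both caps: x +45 to +130 mm at z = 170 mm, level.
- flap (a joint): Green flap 126 (x) x 198 (y) x 4 mm filling the opening, top flush with the deck. Hinged along caddy y at its edge nearest the robot (caddy x -85 mm, z 170 mm). Rad: 0 shut, grows as the free edge beside the deck swings down inside, stop 1.25. Spring shuts it: 0.11 N m to start, 0.25 at 0.8 rad (1 N at the free edge, 3 to 6 N 40 mm from the hinge). A cap's weight does not open it.
- flap_edge (a point): Middle of the flap's free edge, upper face, 127 mm from the hinge; when shut it lies at caddy x = +42 mm, y = 0, z = 170 mm. It moves with the flap.
- cap_orange_mid (a point): Used orange bottle cap, the one to push in; round, upright on the deck: flange 44 mm diameter, 10 mm high, then a 34 to 32 mm crown; 28 mm high in all, 20 to 40 g. Point: on its axis, half-way up (14 mm above the deck). Starts at caddy x 72 to 80 mm, y +45 to +65 or -65 to -45 mm, opposite the blue cap.
- cap_blue_mid (a point): Blue cap of the same shape and size, the other one on the deck; point half-way up its axis. To be left alone.
- bottle_mid (a point): White detergent bottle with green screw cap and side handle, 94 mm diameter, 223 mm high, standing on the table about 240 to 280 mm to one side of the caddy's centre; point on its axis 110 mm up. To be left alone.
- jar_mid (a point): Clear jar with red lid, 70 mm diameter, 90 mm high, standing on the table on the other side of the caddy; point on its axis 45 mm up. To be left alone.
Things that resemble listed ones, but are neither listed nor needed, are in the scene too. Of the things shaped like the part that bears cap_orange_mid, the orange one is meant.

How it is judged:
On the way, in this order (a step that is already met when the one before it is completed fails the run):
1. a finger presses the flap open while the orange cap still stands on the deck (value of joint flap above 0.15 rad and contact force between the fingers and flap above 0.3 N and x of cap_orange_mid in the frame of caddy above 0.05 m and z of cap_orange_mid in the frame of caddy above 0.175 m), for 0.2 s.
2. the orange cap has gone down through the opening while a finger still holds the flap open (z of cap_orange_mid in the frame of caddy below 0.15 m and value of joint flap above 0.15 rad and contact force between the fingers and flap above 0.3 N), for 0.05 s.
At the end, for the whole second after the job is handed in: The orange cap lies at rest inside the caddy (its centre within the walls and less than 60 mm above the table), and the flap has swung shut (under 0.06 rad) (x of cap_orange_mid in the frame of caddy between -0.125 and 0.125 m and y of cap_orange_mid in the frame of caddy between -0.125 and 0.125 m and z of cap_orange_mid in the frame of caddy below 0.06 m and linear speed of cap_orange below 0.03 m/s and value of joint flap below 0.06 rad); the robot touches nothing.
It fails at once if the orange cap is lifted more than 20 mm off the deck (z of cap_orange_mid in the frame of caddy above 0.204 m).
It fails at once if the orange cap is slid onto the shut flap (x of cap_orange_mid in the frame of caddy below 0.04 m and z of cap_orange_mid in the frame of caddy above 0.165 m and value of joint flap below 0.1 rad).
It fails at once if the blue cap is moved more than 10 mm (distance of cap_blue_mid from where it was at the start of the episode above 0.01 m).
It fails at once if the bottle is moved more than 20 mm (distance of bottle_mid from where it was at the start of the episode above 0.02 m).
It fails at once if the jar is moved more than 20 mm (distance of jar_mid from where it was at the start of the episode above 0.02 m).
It also fails if it takes over 35 s, if anything falls off the work surface, if the arm or the gripper's body presses on something with over 40 N, if the wrist force passes 120 N, or if a joint passes its speed limit or range.

## Working session

There is one attempt and no reset: what is moved stays moved. The work goes in short steps, Python scripts to look and compute and a shell command to move; the robot and the scene stay as the last step left them, time stands still between calls to the robot, and variables do not carry over. Pictures are saved under pics/ and viewed, at most 10 in all, crops included, and the job is handed in when it is done.

```bash
mkdir -p pics; ls; python3 - <<'E'
from cell import readout, vision
import cv2,numpy as np
o=readout.get_obs(); print({k:np.round(v,3).tolist() for k,v in o.items()})
for n in("scene","top"):
    c=vision.capture(n); cv2.imwrite(f"pics/{n}0.png",c["color"]); np.savez(f"{n}0.npz",**c); print(n,c["mtx"].round(1).tolist(),(-c["R"].T@c["t"]).round(3))
E
```

```text
pics
{'clock': 0.0, 'joint_pos': [0.996, 0.378, 0.08, 1.274, -0.0, 1.461], 'dq': [0.002, 0.001, 0.001, -0.0, -0.002, 0.001], 'joint_efforts': [0.0, -46.361, 26.987, 0.021, -0.0, 0.0], 'tcp_pos': [0.257, 0.513, 0.23], 'eef_rot': [-0.723, -3.056, 0.003], 'wrist_force': [-0.262, 1.421, 0.052], 'wrist_torque': [-0.028, -0.016, 0.023], 'finger_force': 0.0, 'grip_width': 0.998}
scene [[438.7, 0.0, 314.7], [0.0, 438.7, 237.7], [0.0, 0.0, 1.0]] [1.012 0.321 0.707]
top [[479.7, 0.0, 324.6], [0.0, 479.7, 235.3], [0.0, 0.0, 1.0]] [0.435 0.054 1.095]
```

View pics/top0.png

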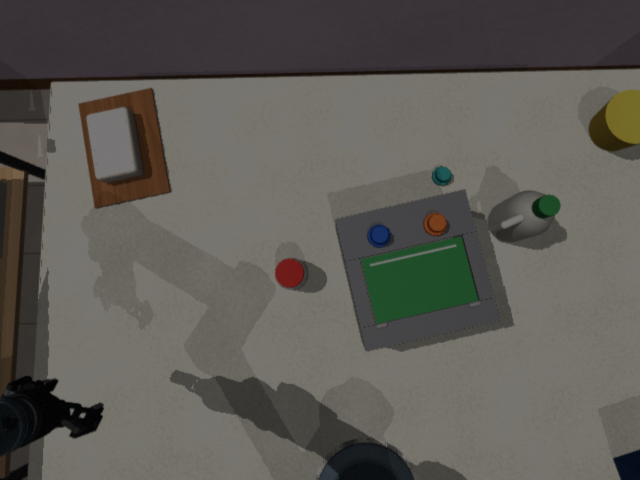

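View pics/scene0.png

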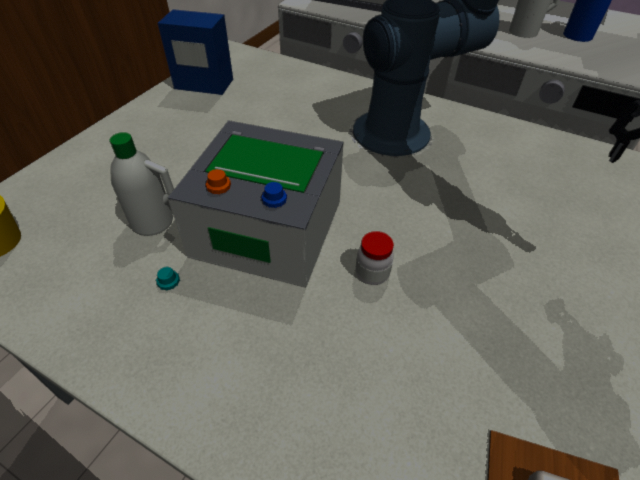

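The top view shows the caddy at about (420,270). Candidates for the orange cap are the orange cap on the deck (436,223), the blue cap on the deck (379,235), and the teal cap on the table (442,175). I choose the orange one. The bottle is at (535,212) and the jar at (291,273).

```bash
cat > h.py <<'E'
import numpy as np,cv2
def ray(c,uv,z):
    R,t,K=c["R"],c["t"],c["mtx"]; o=-R.T@t
    d=R.T@np.linalg.inv(K)@np.array([uv[0],uv[1],1.]); return o+d*(z-o[2])/d[2]
def mask(c,h0,h1,s=120,v=50):
    return cv2.inRange(cv2.cvtColor(c["color"],cv2.COLOR_BGR2HSV),(h0,s,v),(h1,255,255))
def blobs(m,amin=60):
    n,l,st,ce=cv2.connectedComponentsWithStats(m)
    return [(st[i,4],ce[i],(l==i).astype(np.uint8)) for i in range(1,n) if st[i,4]>amin]
E
python3 - <<'E'
from h import *
for n in("top","scene"):
    c=dict(np.load(n+"0.npz"))
    g=max(blobs(mask(c,50,75,100,40)),key=lambda b:b[0])
    m=cv2.morphologyEx(g[2],cv2.MORPH_CLOSE,np.ones((9,9)))
    k=cv2.findContours(m,0,2)[0][0]; r=cv2.minAreaRect(k)
    if n=="top": q=cv2.boxPoints(r)
    else: q=cv2.approxPolyDP(cv2.convexHull(k),8,True)[:,0]
    P=np.array([ray(c,p,.17) for p in q]); print(n,"flap",g[0],P[:,:2].round(3).tolist(),"ctr",P.mean(0).round(4))
    if n=="top":
        e=[P[(i+1)%4]-P[i] for i in range(4)]; print([round(np.linalg.norm(x),3) for x in e],[round(np.arctan2(x[1],x[0]),3) for x in e])
    for nm,a,b in(("or",3,16),("bl",105,128),("rd",170,180),("teal",85,100)):
        for B in blobs(mask(c,a,b)):
            print(nm,B[0],B[1].round(1),ray(c,B[1],.182 if nm in("or","bl") else .09 if nm=="rd" else .014).round(4))
    if n=="top": print("bottle cap",ray(c,(546,206),.22).round(3))
c=np.load("top0.npz")["color"][150:350,270:580]; cv2.imwrite("pics/crop.png",cv2.resize(c,None,fx=2.5,fy=2.5))
E
```

```text
top flap 6551 [[0.495, 0.01], [0.539, -0.186], [0.415, -0.209], [0.372, -0.016]] ctr [ 0.4555 -0.1     0.17  ]
[np.float64(0.201), np.float64(0.126), np.float64(0.198), np.float64(0.126)] [np.float64(-1.352), np.float64(-2.956), np.float64(1.79), np.float64(0.212)]
or 4005 [129.9 149.4] [0.7172 0.4639 0.182 ]
or 427 [435.  223.9] [ 0.5601 -0.1313  0.182 ]
bl 393 [378.4 235.3] [ 0.5396 -0.0232  0.182 ]
teal 220 [441.6 174.9] [ 0.6958 -0.1845  0.014 ]
bottle cap [ 0.585 -0.326  0.22 ]
scene flap 3652 [[0.538, -0.184], [0.415, -0.208], [0.374, -0.018], [0.499, 0.011]] ctr [ 0.4563 -0.0996  0.17  ]
or 485 [217.4 181.8] [ 0.5636 -0.1314  0.182 ]
or 3451 [540.  460.9] [0.7634 0.4704 0.182 ]
bl 527 [595.1  19. ] [-0.5785  0.3848  0.182 ]
bl 806 [191.   18.8] [ 0.0192 -0.6501  0.182 ]
bl 458 [274.3 194.8] [ 0.5419 -0.0223  0.182 ]
teal 312 [166.5 277.3] [ 0.6982 -0.1857  0.014 ]
```

View pics/crop.png

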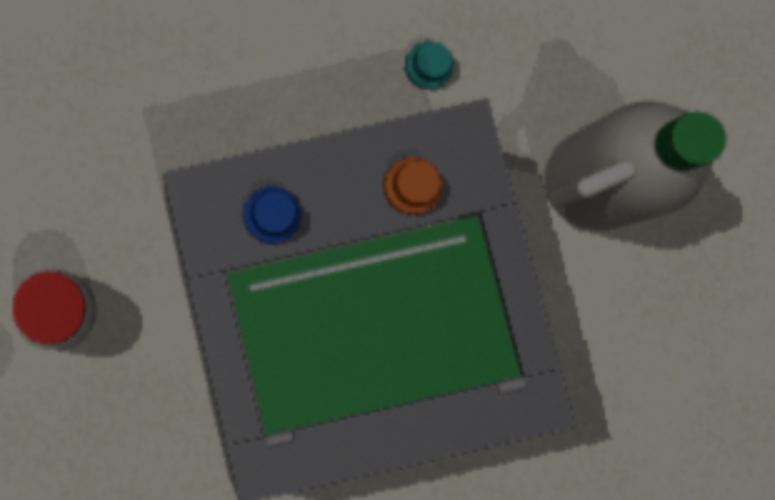

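The orange cap is at caddy (76,-53) mm and the caddy yaw is about 0.21, so both fit the description. The tool needs a tilt, with finger A lower than finger B. I'll swing towards caddy bearing 0.21 and test how the arm behaves at its reach limit.

```bash
python3 -m inch '1 -52 0 -20 0.09;1 -52 0 -20 0.09;1 -52 0 -20 0.09;1 -52 0 -20 0.09;1 -52 0 -20 0.09'; python3 -m inch '1 -52 0 0 0.09;1 -52 0 0 0.09;1 -52 0 0 0.09;1 -52 0 0 0.09;1 -52 0 0 0.09'; python3 -m inch '1 0 50 0 0;1 0 50 0 0;1 0 50 0 0;1 0 50 0 0;1 0 50 0 0'
```

```text
clock: 0.72
tcp_pos: [0.4649, 0.3577, 0.3313]
eef_rot: [-1.391, -2.816, 0.001]
wrist_force: [-0.0, -0.1, -0.6]
grip_width: 0.997
finger_force: 0.0
clock: 1.35
tcp_pos: [0.5825, 0.1281, 0.3305]
eef_rot: [-1.984, -2.434, 0.001]
wrist_force: [0.8, 0.6, 1.0]
grip_width: 1.001
finger_force: 0.0
clock: 1.98
tcp_pos: [0.6149, 0.1345, 0.3674]
eef_rot: [-1.906, -2.343, 0.141]
wrist_force: [0.2, -0.2, 0.9]
grip_width: 1.005
finger_force: 0.0
```

```bash
cat > st.py <<'E'
from cell import readout; import numpy as np
from scipy.spatial.transform import Rotation as Ro
o=readout.get_obs(); R=Ro.from_rotvec(o["eef_rot"]).as_matrix()
print(round(float(o["clock"]),2),"q",np.round(o["joint_pos"],3),"tcp",np.round(o["tcp_pos"],4)); print(R.round(3)); print(np.round(o["wrist_force"],1))
C=np.array([.477,-.0955,0]);a=.21;Rc=Ro.from_euler('z',a).as_matrix()
p=Rc.T@(np.array(o["tcp_pos"])-C); Q=Rc.T@R
print("caddy tcp mm",(p*1e3).round(1)); print(Q.round(3))
E
python3 st.py; python3 -m inch '1 0 0 0 0;1 0 0 0 0;1 0 0 0 0;1 0 0 0 0;1 0 0 0 0' >/dev/null; python3 st.py
```

```text
1.98 q [0.106 0.827 1.221 2.114 0.018 1.47 ] tcp [0.6149 0.1345 0.3674]
[[-0.201  0.968 -0.15 ]
 [ 0.979  0.204  0.002]
 [ 0.032 -0.146 -0.989]]
[ 0.2 -0.2  0.9]
caddy tcp mm [182.8 196.2 367.4]
[[ 0.007  0.989 -0.146]
 [ 0.999 -0.002  0.033]
 [ 0.032 -0.146 -0.989]]
2.6 q [0.107 0.822 1.22  2.115 0.018 1.47 ] tcp [0.6136 0.135  0.3701]
[[-0.202  0.968 -0.147]
 [ 0.979  0.205  0.002]
 [ 0.032 -0.144 -0.989]]
[ 0.3  0.5 -0.8]
caddy tcp mm [181.7 197.  370.1]
[[ 0.006  0.99  -0.143]
 [ 0.999 -0.002  0.033]
 [ 0.032 -0.144 -0.989]]
```

It tilted inward because joint 4 hit its limit. High up, the same limit should tilt the tool outward, which puts the near finger lower. I'll raise it to check.

```bash
python3 -m inch '1 0 -10 -58 0;1 0 -10 -58 0;1 0 -10 -58 0;1 0 -10 -58 0;1 0 -10 -58 0' >/dev/null; python3 st.py
```

```text
3.23 q [0.091 0.583 1.22  2.115 0.018 1.459] tcp [0.5718 0.1215 0.5152]
[[-0.203  0.975  0.091]
 [ 0.979  0.201  0.026]
 [ 0.007  0.095 -0.995]]
[ 0.5 -0.   0.3]
caddy tcp mm [138.  192.5 515.2]
[[ 0.006  0.995  0.095]
 [ 1.    -0.007  0.007]
 [ 0.007  0.095 -0.995]]
```

```bash
python3 -m inch '1 0 -20 -58 0;1 0 -20 -58 0;1 0 -20 -58 0;1 0 -20 -58 0;1 0 -20 -58 0' >/dev/null; python3 st.py;  python3 -m inch '1 0 -25 -58 0;1 0 -25 -58 0;1 0 -25 -58 0;1 0 -25 -58 0;1 0 -25 -58 0' >/dev/null; python3 st.py
```

```text
3.85 q [0.09  0.328 1.22  2.115 0.01  1.461] tcp [0.4894 0.1105 0.6533]
[[-0.195  0.921  0.339]
 [ 0.98   0.193  0.04 ]
 [-0.028  0.34  -0.94 ]]
[ 0.4 -0.9  0.5]
caddy tcp mm [ 55.1 198.9 653.3]
[[ 0.014  0.94   0.34 ]
 [ 0.999 -0.004 -0.031]
 [-0.028  0.34  -0.94 ]]
4.47 q [ 0.153  0.071  1.22   2.115 -0.039  1.514] tcp [0.3684 0.1087 0.767 ]
[[-0.176  0.804  0.568]
 [ 0.982  0.181  0.049]
 [-0.064  0.566 -0.822]]
[-0.2  0.2  0.2]
caddy tcp mm [-63.7 222.4 767. ]
[[ 0.032  0.824  0.565]
 [ 0.997  0.009 -0.071]
 [-0.064  0.566 -0.822]]
```

```bash
python3 -m inch '1 0 -20 50 0;1 0 -20 50 0;1 0 -20 50 0;1 0 -20 50 0;1 0 -20 50 0' >/dev/null; python3 st.py
```

```text
5.1 q [ 0.102 -0.334 -0.011  1.29  -0.01   1.472] tcp [0.4237 0.1041 0.5515]
[[-0.177  0.805  0.566]
 [ 0.982  0.182  0.048]
 [-0.064  0.565 -0.823]]
[0.8 0.6 1. ]
caddy tcp mm [-10.5 206.3 551.5]
[[ 0.032  0.825  0.564]
 [ 0.997  0.01  -0.071]
 [-0.064  0.565 -0.823]]
```

The tilt persists at about 0.6 rad with the near finger lower. I'll move to hover over the cap at caddy TCP (78,-54,235).

```bash
python3 -m inch '1 -24 -11 33 0;1 -24 -11 33 0;1 -24 -11 33 0;1 -24 -11 33 0;1 -24 -11 33 0' >/dev/null; python3 -m inch '1 -24 -11 33 0;1 -24 -11 33 0;1 -24 -11 33 0;1 -24 -11 33 0;1 -22 -9 31 0' >/dev/null; python3 st.py; python3 - <<'E'
from cell import vision
import cv2
a=vision.capture("scene")["color"][60:320,90:430];b=vision.capture("wrist")["color"]
a=cv2.resize(a,(400,306));b=cv2.resize(b,(400,300))[:,:]
import numpy as np
cv2.imwrite("pics/hov.png",np.hstack([a[:300],b]))
E
```

```text
6.35 q [-0.518 -0.038 -0.606  0.487  0.328  0.943] tcp [ 0.5648 -0.134   0.2363]
[[-0.176  0.806  0.565]
 [ 0.982  0.181  0.048]
 [-0.064  0.564 -0.823]]
[ 0.3  0.2 -0.1]
caddy tcp mm [ 77.8 -55.9 236.3]
[[ 0.032  0.826  0.563]
 [ 0.997  0.009 -0.071]
 [-0.064  0.564 -0.823]]
```

View pics/hov.png

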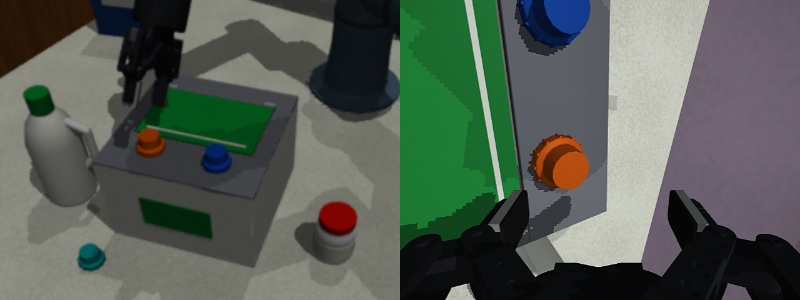

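The wrist half shows the orange cap at (562,165), lying between the fingers at (515,200) and (680,200). The near finger is over the green flap. I'll go down part way and check.

```bash
python3 -m inch '1 1 -6 10 0;1 1 -6 10 0;1 1 -6 10 0;1 1 -6 8 0;1 0 0 0 0' >/dev/null; python3 st.py; python3 - <<'E'
from cell import vision
import cv2,numpy as np
a=vision.capture("scene")["color"][110:230,150:310];b=vision.capture("wrist")["color"]
a=cv2.resize(a,(400,300),interpolation=cv2.INTER_CUBIC);b=cv2.resize(b,(400,300))
cv2.imwrite("pics/low.png",np.hstack([a,b]))
E
```

```text
7.08 q [-0.512  0.006 -0.691  0.358  0.325  0.948] tcp [ 0.5655 -0.1311  0.1911]
[[-0.177  0.807  0.564]
 [ 0.982  0.181  0.049]
 [-0.062  0.563 -0.824]]
[-0.3  0.9  0.1]
caddy tcp mm [ 79.1 -53.3 191.1]
[[ 0.032  0.827  0.562]
 [ 0.998  0.009 -0.069]
 [-0.062  0.563 -0.824]]
```

View pics/low.png

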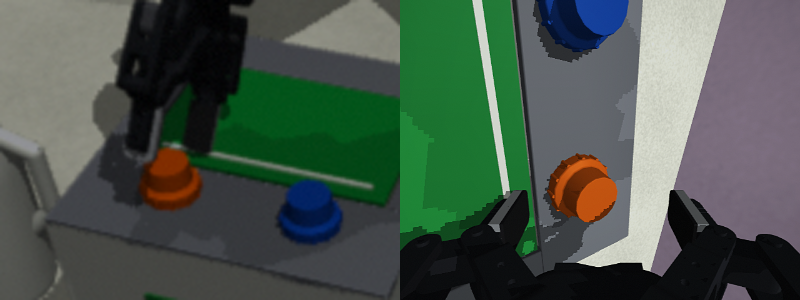

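```bash
cat >> st.py <<'E'
T=np.array(o["tcp_pos"])
for n,y in(("A",-.0425),("B",.0425)):
    P=T+R@np.array([0,y,-.013]); c=np.load("scene0.npz"); v=c["mtx"]@(c["R"]@P+c["t"]); u=v[:2]/v[2]
    print(n,"caddy",(1e3*Rc.T@(P-C)).round(1),"px",u.round(1),"crop",((u-[150,110])*2.5).round())
E
python3 st.py | tail -2
```

```text
A caddy [ 37.5 -53.6 179.3] px [226.7 169.7] crop [192. 149.]
B caddy [107.7 -52.8 227.2] px [205.5 172.7] crop [139. 157.]
```

The tip projections match the picture, so I'll press the flap down about 38 mm.

```bash
python3 -m inch '1 0.5 -6 7.5 0;1 0.5 -6 7.5 0;1 0.5 -6 7.5 0;1 0.5 -6 7.5 0;1 0 0 0 0'; python3 -m inch '1 0 0 0 0;1 0 0 0 0;1 0 0 0 0;1 0 0 0 0;1 0 0 0 0'>/dev/null; python3 st.py; python3 - <<'E'
from cell import vision
import cv2,numpy as np
a=vision.capture("scene")["color"][110:230,150:310];b=vision.capture("wrist")["color"]
a=cv2.resize(a,(400,300),interpolation=cv2.INTER_CUBIC);b=cv2.resize(b,(400,300))
cv2.imwrite("pics/press.png",np.hstack([a,b]))
E
```

```text
clock: 7.8
tcp_pos: [0.5629, -0.1323, 0.1527]
eef_rot: [1.682, 2.051, 0.576]
wrist_force: [-0.5, 0.2, 0.9]
grip_width: 0.997
finger_force: 0.7
8.43 q [-0.517  0.049 -0.759  0.246  0.328  0.943] tcp [ 0.5637 -0.1327  0.1542]
[[-0.177  0.805  0.566]
 [ 0.982  0.182  0.049]
 [-0.064  0.564 -0.823]]
[-0.6  1.3  1.7]
caddy tcp mm [ 77.1 -54.5 154.2]
[[ 0.032  0.826  0.563]
 [ 0.997  0.01  -0.071]
 [-0.064  0.564 -0.823]]
A caddy [ 34.7 -54.  140.9] px [229.9 184.2] crop [200. 186.]
B caddy [104.8 -53.1 188.9] px [209.9 188.6] crop [150. 196.]
```

View pics/press.png

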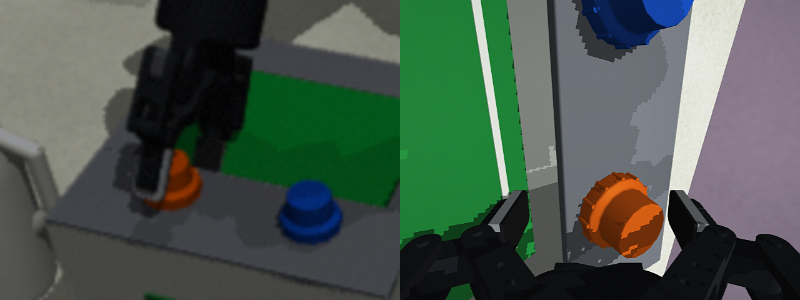

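The flap is open and the cap still stands on the deck, with finger B behind it. Now I push along -x.

```bash
python3 -m inch '1 -0.3 -8.5 -5.4 0;1 -0.3 -8.5 -5.4 0;1 -0.3 -8.5 -5.4 0;1 -0.3 -8.5 -5.4 0;1 -0.3 -8.5 -5.4 0'; python3 st.py|tail -2; python3 - <<'E'
from cell import vision
from h import *
a=vision.capture("scene");t=vision.capture("top")
for c in(a,t):
    for B in blobs(mask(c,3,16),20): print(B[0],B[1].round(),ray(c,B[1],.182).round(3))
b=vision.capture("wrist")["color"]
a=cv2.resize(a["color"][110:230,150:310],(400,300),interpolation=cv2.INTER_CUBIC);b=cv2.resize(b,(400,300))
cv2.imwrite("pics/push.png",np.hstack([a,b]))
E
```

```text
clock: 9.15
tcp_pos: [0.5155, -0.1443, 0.1544]
eef_rot: [1.676, 2.047, 0.577]
wrist_force: [3.1, -0.7, 2.9]
grip_width: 1.003
finger_force: 1.6
A caddy [-14.9 -55.3 141. ] px [239.6 168.7] crop [224. 147.]
B caddy [ 55.1 -54.3 189.2] px [221.5 171.2] crop [179. 153.]
212 [228. 172.] [ 0.531 -0.133  0.182]
3460 [540. 461.] [0.763 0.47  0.182]
4225 [131. 150.] [0.717 0.462 0.182]
131 [433. 247.] [ 0.516 -0.127  0.182]
```

View pics/push.png

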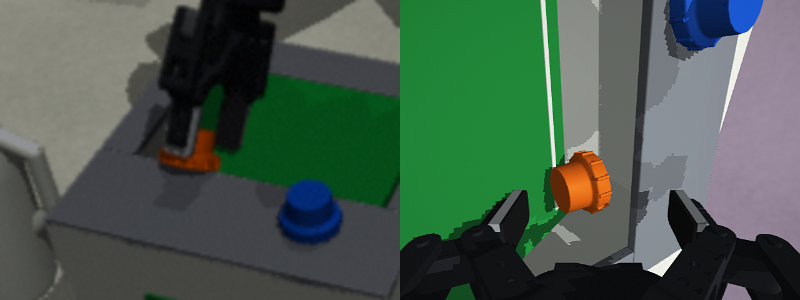

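The cap has tipped over the deck edge into the opening. I'll push a little further while holding the flap.

```bash
python3 -m inch '1 0 -4 -3 0;1 0 -4 -3 0;1 0 0 0 0;1 0 0 0 0;1 0 0 0 0'; python3 st.py|tail -2; python3 - <<'E'
from cell import vision
from h import *
a=vision.capture("scene")
b=vision.capture("wrist")["color"]
a=cv2.resize(a["color"][110:230,150:310],(400,300),interpolation=cv2.INTER_CUBIC);b=cv2.resize(b,(400,300))
cv2.imwrite("pics/push2.png",np.hstack([a,b]))
E
```

```text
clock: 9.93
tcp_pos: [0.5079, -0.1453, 0.1561]
eef_rot: [1.672, 2.047, 0.581]
wrist_force: [6.8, 2.0, 9.4]
grip_width: 1.0
finger_force: 4.3
A caddy [-22.5 -54.8 142.6] px [241.3 165.9] crop [228. 140.]
B caddy [ 47.3 -53.7 191. ] px [223.5 167.9] crop [184. 145.]
```

View pics/push2.png

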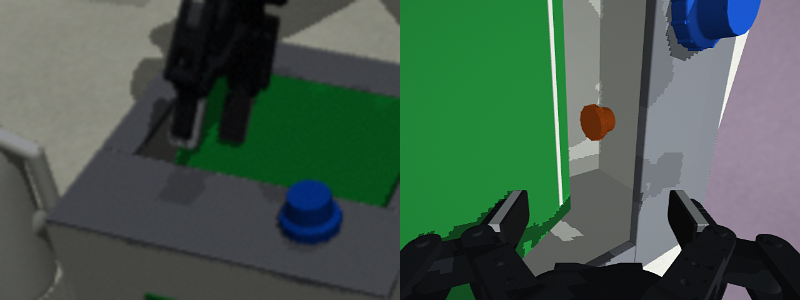

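The cap is inside on the caddy floor and the flap is still held open. I'll withdraw straight up so the flap can shut.

```bash
python3 -m inch '1 0 7 -10 0;1 0 7 -10 0;1 0 9 -13 0;1 0 11 -16 0;1 0 14 -20 0'; python3 -m inch '1 0 14 -20 0;1 0 14 -20 0;1 0 14 -20 0;1 0 0 0 0;1 0 0 0 0'; python3 -m inch '1 0 0 0 0;1 0 0 0 0;1 0 0 0 0;1 0 0 0 0;1 0 0 0 0' >/dev/null; python3 st.py|tail -2; python3 - <<'E'
from cell import vision
from h import *
a=vision.capture("scene"); b=vision.capture("top")
print([ (B[0],ray(b,B[1],.182).round(4)) for B in blobs(mask(b,105,128))])
cv2.imwrite("pics/end.png",np.hstack([cv2.resize(a["color"][60:320,90:430],(400,300)),cv2.resize(b["color"][160:370,300:580],(400,300))]))
E
```

```text
clock: 10.65
tcp_pos: [0.5018, -0.1384, 0.2342]
eef_rot: [1.686, 2.054, 0.574]
wrist_force: [0.2, -0.1, 0.1]
grip_width: 1.001
finger_force: 0.0
clock: 11.28
tcp_pos: [0.5029, -0.1344, 0.3074]
eef_rot: [1.684, 2.052, 0.575]
wrist_force: [0.3, 0.2, -0.6]
grip_width: 1.0
finger_force: 0.0
A caddy [-24.1 -43.7 296.6] px [237.1  97.7] crop [218. -31.]
B caddy [ 46.1 -42.9 344.5] px [215.6  92.5] crop [164. -44.]
[(np.int32(360), array([ 0.5403, -0.0219,  0.182 ]))]
```

View pics/end.png

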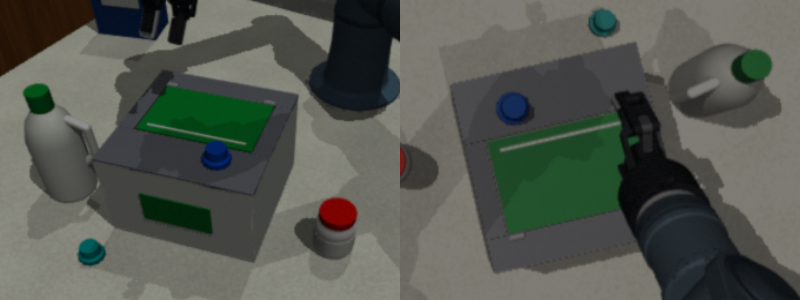

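The flap is shut, the blue cap hasn't moved, and the bottle and jar look undisturbed. The gripper is clear of everything.

```bash
python3 -c "from cell import workorder; print(workorder.sign_off())"
```

```text
the job is handed in; nothing more can be done
None
```

The orange cap is inside the caddy, the flap has swung shut, and the blue cap, bottle and jar look undisturbed; I handed the job in at about 12 s of the 35 s limit, and the hand-in reported no verdict.

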